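Unhook the hanger brackets, rack them the same way round and book them in

TASK

Take every bracket off its hook by pushing its eye back against the sprung keeper and lifting it out, and stand each one fully home in its own slot of the comb rack with its leg in the low rail, turning round only those that hang mirrored. When all are racked, take the scanner, hold it still and square to the barcode on the sloping job card, about 8 cm off its middle, for a good second, and stand it back upright on its rubber pad. Leave the other things on the bench alone.

Things in the scene. Friction and masses are not known exactly. Their poses are not given: they have to be found in the camera images.
- bracket1: Bracket, 6 mm plate (may be absent). x: plate normal, y: along cross bar, z up; origin: level with the leg's foot, under the eye's middle. In mm: cross bar y -74 to 58, z 55 to 83; leg at one end, y 38 to 58, z 0 to 55; eye above, 52 wide, opening 36 wide, z 83 to 133, top bar z 133 to 141. Bare shoulders at |y| 32 to 58: pinch from above. Hangs on a hook, leg at stand's +y or (mirrored) -y side.
- bracket2: Bracket, 6 mm plate (may be absent). x: plate normal, y: along cross bar, z up; origin: level with the leg's foot, under the eye's middle. In mm: cross bar y -74 to 58, z 55 to 83; leg at one end, y 38 to 58, z 0 to 55; eye above, 52 wide, opening 36 wide, z 83 to 133, top bar z 133 to 141. Bare shoulders at |y| 32 to 58: pinch from above. Hangs on a hook, leg at stand's +y or (mirrored) -y side.
- bracket3: Bracket, 6 mm plate (may be absent). x: plate normal, y: along cross bar, z up; origin: level with the leg's foot, under the eye's middle. In mm: cross bar y -74 to 58, z 55 to 83; leg at one end, y 38 to 58, z 0 to 55; eye above, 52 wide, opening 36 wide, z 83 to 133, top bar z 133 to 141. Bare shoulders at |y| 32 to 58: pinch from above. Hangs on a hook, leg at stand's +y or (mirrored) -y side.
- bracket1_foot (a point): Middle of the lower end of bracket 1's leg (y = +48 mm, z = 0 in the bracket).
- bracket2_foot (a point): Middle of the lower end of bracket 2's leg (y = +48 mm, z = 0 in the bracket).
- bracket3_foot (a point): Middle of the lower end of bracket 3's leg (y = +48 mm, z = 0 in the bracket).
- stand: Fixed stand, 3 equal hooks pointing along its -x, at y -165, 0, 165 mm. Origin on the table under the posts' front faces, z up. In mm: posts 20 wide, x 0 to 14, top z 165; arms 20 wide, x -85 to 0, z 155 to 165; upturned tip x -85 to -79 to z 193; lip from the tip back over the arm, x -79 to -59, z 187 to 193. Brass keeper closes the gap behind the lip: front face x -58.5, top z 189, 18 wide.
- hook1 (a point): Hook 1: top of the arm where the eye's bar rests under the lip, at (-69, -165, 165) mm in the stand. To free a bracket: push it along the stand's +x by 23 mm (its bar opens the keeper, 1 to 4 N), raise it 35 mm (29 to 39), draw it off along -x by 45 mm or more, keeping the hook inside the eye's 36 mm width.
- keeper1 (a joint): Sprung keeper of hook 1, hinged 14 mm below the arm's top: 0 rad upright, closed; grows as it is pushed back towards the post, up to 1.2 rad; springs back by itself.
- hook2 (a point): Hook 2: top of the arm where the eye's bar rests under the lip, at (-69, 0, 165) mm in the stand. Freed as at hook 1.
- keeper2 (a joint): Sprung keeper of hook 2, hinged 14 mm below the arm's top: 0 rad upright, closed; grows as it is pushed back towards the post, up to 1.2 rad; springs back by itself.
- hook3 (a point): Hook 3: top of the arm where the eye's bar rests under the lip, at (-69, 165, 165) mm in the stand. Freed as at hook 1.
- keeper3 (a joint): Sprung keeper of hook 3, hinged 14 mm below the arm's top: 0 rad upright, closed; grows as it is pushed back towards the post, up to 1.2 rad; springs back by itself.
- rack: Fixed rack, base 200 x 150 x 8 mm, origin underside centre, z up; holds 3 upright brackets. Two white comb rails with slots 12 mm wide at x -55, 0, 55 mm. Low rail y 35 to 61 (slot floor z 30, teeth to z 55) takes the leg; high rail y -43 to -25 (floor z 85, teeth to z 97) the cross bar. Seated bracket: axes as the rack's, origin at y 0, z 30 mm. A mirrored one does not go in.
- card: Sloping job card 110 by 90 mm with a barcode 60 by 34 mm in its middle, on a small fixed lectern. Origin: centre of the barcode, on the surface (about 42 mm above the table); z: out of the card, 20 degrees (0.35 rad) off vertical, leaning towards the card's downhill side; x level.
- scanner: Hand scanner, 240 g, standing nose down: head 86 by 66 by 36 mm, handle 30 mm (x) by 36 mm (y) rising from the middle of the head, from 36 to 128 mm above the underside. Origin: centre of the underside, which is the reading window; it reads along its own -z (straight out of the underside), any way round about that axis. Grip the handle near its top.
- pad: Black rubber pad 160 by 160 by 4 mm, fixed, on which the scanner stands at the start. Origin: underside centre.
- screwdriver: Bystander: screwdriver lying on the table; not to be disturbed.
- tape_roll: Bystander: roll of tape, 90 mm across, lying flat; not to be disturbed.
- oil_bottle: Bystander: bottle 130 mm high; not to be disturbed.
- parts_bin: Bystander: open grey bin 140 by 100 by 60 mm; not to be disturbed.
- mug: Bystander: white mug 95 mm high; not to be disturbed.
- wrench: Bystander: wrench lying on the table; not to be disturbed.
- jar: Bystander: jar 75 mm high; not to be disturbed.
There are look-alikes about, which are no part of the job. What is shaped like the scanner but red is not meant.

How it is judged:
By the outcome, as a careful person would: the job done as asked, in the order asked, and still so for the second after the job is handed in, with the robot touching nothing.
Of bracket1, bracket2, bracket3 only 2 to 3 are there at a start; the rules pass over those that are not, and their reading is None.
At some moment in a run one of scanner may be knocked a few centimetres aside while the robot is not near it.
It also fails if it takes over 208 s, if anything falls off the work surface, if the arm or the gripper's body presses on something with over 40 N, if the wrist force passes 120 N, or if a joint passes its speed limit or range.

ROBOT

A 6-joint arm with a two-finger parallel gripper is mounted at the origin on the work surface. World frame = base frame: x ahead of the robot, y to its left, z up, the work surface at z = 0. Lengths are in m, angles in rad, forces in N, time in s.
With the tool pointing down it reaches from about 0.4 to 0.825 m from the base axis. Payload 7 kg.
Tool frame: the origin (TCP) lies on the centre line of the jaws, within the pads' length; the fingertips stand 22 mm ahead of it and the grasp point (between the pads) lies 3 mm ahead of it (arm.tcp_to_tips is the distance from the TCP to the fingertips, in m); z points along the fingers, y is the line along which they close (so a half turn about z gives the same grasp; the last joint's range is limited). The gripper opens to 88 mm and grips with 3 to 60 N. Pads are 19 mm wide; open, the fingers measure 130 mm over their backs; the gripper's body (78 mm by 193 mm) begins 47 mm behind the grasp point.
Start: joints at [1.445, 0.359, 0.012, 0, -1.224, -0.288], TCP at [0.271, 0.618, 0.249] pointing down, gripper open.
Joint ranges: [-3.07, 3.07], [-1.43, 2.12], [-1.02, 1.25], [-3.03, 1.67], [-3.05, -0], [-3.03, 3.03]. Speed limits (rad/s): [2.39, 2.39, 3.01, 3.14, 3.14, 3.14].

INTERFACE

Orientations are given as a unit quaternion [x, y, z, w].
In Python, from bench import arm gives the robot as it stands.
- The arm moves only by the tool send_rows, never from a script. Its argument "rows" is a list that holds one entry, the list of rows, each a list of 7 numbers: the shift along the world's x, y, z in mm, then the turn, a rotation vector about the world's x, y, z in degrees, then the closure, from 0 (fully open) to 1 (shut). A call has 1 to 12 rows; each row is the pose to reach, as a shift and turn from the pose commanded when the call began; what a row does not reach only later rows make up. A row lasts 1/10 s, in which the tool goes at most 50 mm and 8.59 degrees, less where a joint would pass 70% of its speed; a pose out of reach is approached as far as the arm can. A call with a gripper value outside its range is refused whole. The fingers move at their own pace and stop on an object; "force" is the grip in N (left out, the last holds). Time passes only in rows, so rows that repeat a pose let the fingers close. It gives the time, the measured TCP pose, the force, the opening and the grip force at its end, in the units of the state.
- arm.state(): the state, without advancing time (a new reading comes with each control period).
- arm.get_image(name): name is "scene" or "top" or "wrist"; returns the picture (400x640x3 uint8, red, green, blue); there is no depth.
- arm.calibration(name): a dict with "fx", "fy", "cx", "cy" (pixels), "rvec" (rotation vector, rad) and "tvec" (3), from world to camera coordinates, as OpenCV has them. Camera axes: x right, y down, z forward; pixel columns grow to the right and rows downward; lengths in m; the calibration is good to about 2 mm. A picture is of the moment at which its call begins: read the wrist's pose just before it. calibration takes no time and is no camera call; for the wrist camera it gives the pose at the moment of the call.
- arm.hand_in(): hands the job in; it is judged then, once.
The state is a dict: "time_s": time; "joint_positions": joint angles; "qd": joint speeds; "effort": joint torques, N m; "tool_pos": TCP position; "ee_rot": TCP orientation; "ft_force": force on the tool from outside, world axes, zero at the start; "moment": the same for the moment, N m; "finger_gap": opening from 0.0 (shut) to 1.0 (fully open); "grasp_force": force on a finger pad.
Only numpy, scipy, OpenCV 4.12 (cv2) and the standard library are available. Lean on these libraries where they do the work, as an engineer would, in place of code of your own. Each camera call takes 0.05 s, during which the arm holds its last target. There are 200 camera calls.

## Working session

There is one attempt and no reset: what is moved stays moved. The work goes in short steps, Python scripts to look and compute and a tool call to move; the robot and the scene stay as the last step left them, time stands still between calls to the robot, and variables do not carry over. Pictures are saved under pics/ and viewed, at most 14 in all, crops included, and the job is handed in when it is done.

Besides the shell and the picture viewer there is one more tool, called after ">>>" by a JSON object that holds its "name" and its "arguments". send_rows: Moves the arm, as the interface text tells. Its arguments: {"type":"object","properties":{"rows":{"type":"array"},"force":{"type":"number"}},"required":["rows"]}

```bash
mkdir -p pics; ls; python3 - <<'E'
from bench import arm
import cv2
s=arm.state();print(s['time_s'],s['tool_pos'],s['ee_rot'],s['finger_gap'])
for n in('scene','top'):
    cv2.imwrite(f'pics/{n}0.png',arm.get_image(n)[:,:,::-1]);c=arm.calibration(n);print(n,c)
E
```

```text
pics
0.0 [0.27125684 0.61762213 0.24762759] [ 9.78660628e-01 -2.05481666e-01 -9.31585701e-05  8.07544642e-04] 0.9983438933961012
scene {'fx': 453.5895821081924, 'fy': 453.5895821081924, 'cx': 321.71960891481444, 'cy': 197.21918257961588, 'rvec': array([ 2.10671484,  1.23422939, -0.4703541 ]), 'tvec': array([-0.27779548, -0.22193821,  1.66651789])}
top {'fx': 396.854437169239, 'fy': 396.854437169239, 'cx': 326.26646176689604, 'cy': 198.88593136719794, 'rvec': array([ 2.10432812, -2.14643466,  0.15083038]), 'tvec': array([0.07065794, 0.48263753, 1.35051553])}
```

View pics/scene0.png

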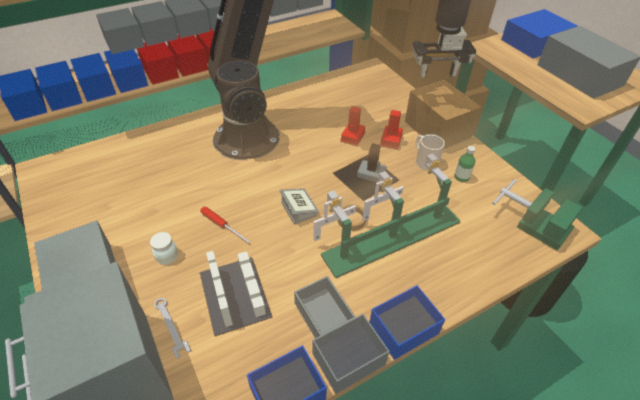

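View pics/top0.png

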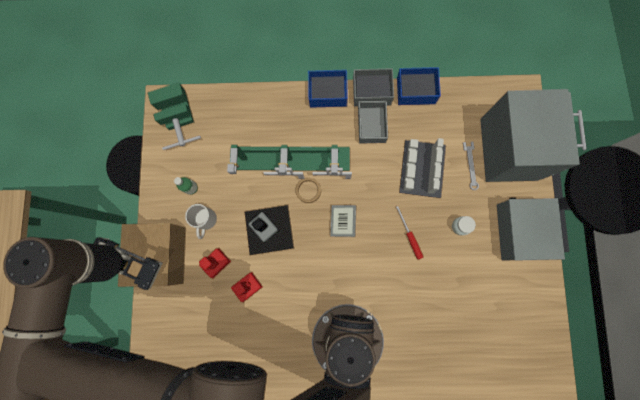

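```bash
cat > h.py <<'E'
import numpy as np,cv2
from bench import arm
def cam(n):
    c=arm.calibration(n);R=cv2.Rodrigues(np.array(c['rvec']))[0]
    return c,R,np.array(c['tvec'])
def ray(n,p,C=None):
    c,R,t=C or cam(n);d=R.T@np.array([(p[0]-c['cx'])/c['fx'],(p[1]-c['cy'])/c['fy'],1]);return -R.T@t,d/np.linalg.norm(d)
def onz(n,p,z,C=None):
    o,d=ray(n,p,C);return o+d*(z-o[2])/d[2]
def proj(n,P,C=None):
    c,R,t=C or cam(n);q=R@np.array(P)+t;return np.array([c['fx']*q[0]/q[2]+c['cx'],c['fy']*q[1]/q[2]+c['cy']])
def two(a,b):
    (o,d),(p,e)=a,b;s=np.linalg.lstsq(np.c_[d,-e],p-o,rcond=None)[0];return (o+s[0]*d+p+s[1]*e)/2,np.linalg.norm(o+s[0]*d-p-s[1]*e)
E
python3 - <<'E'
import cv2,numpy as np
s=cv2.imread('pics/scene0.png');t=cv2.imread('pics/top0.png')
a=cv2.resize(s[140:280,270:470],None,fx=4,fy=4,interpolation=2)
cv2.imwrite('pics/c1.png',a)
b=cv2.resize(t[130:260,190:350],None,fx=4.6,fy=4.6,interpolation=2)
cv2.imwrite('pics/c2.png',b)
c=cv2.resize(t[130:250,330:450],None,fx=5,fy=5,interpolation=2)
cv2.imwrite('pics/c3.png',c)
E
```

```text
(no output)
```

View pics/c1.png

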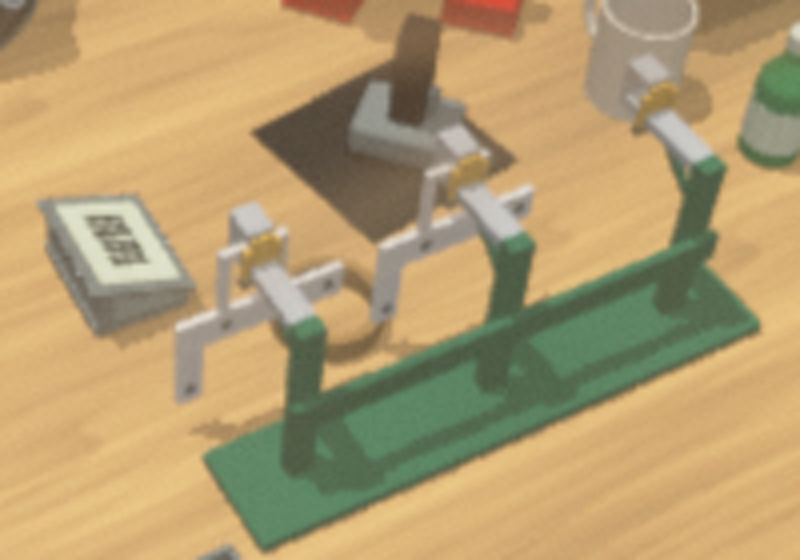

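View pics/c2.png

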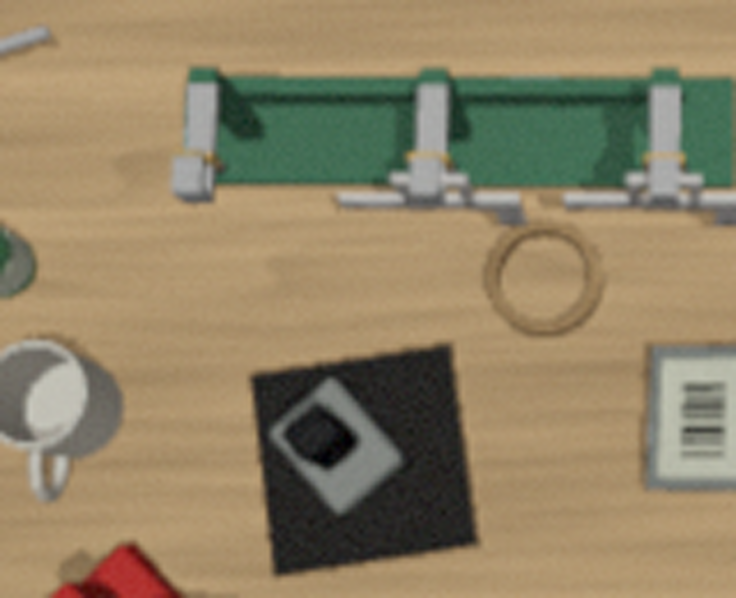

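View pics/c3.png

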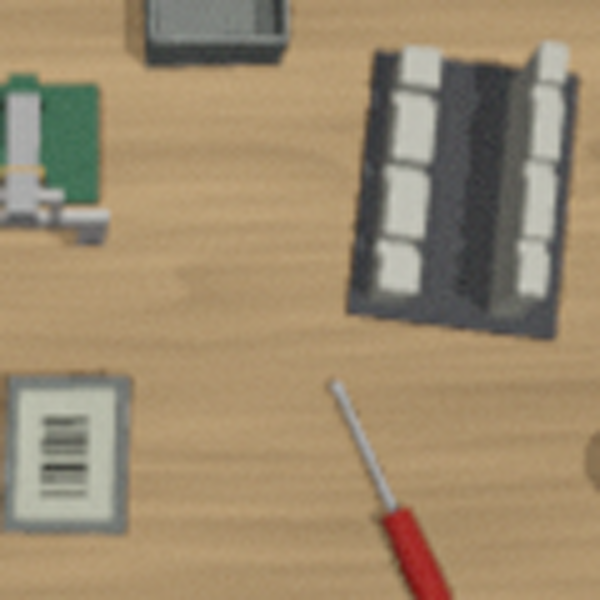

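```bash
cat > m.py <<'E'
from h import *
np.set_printoptions(precision=4,suppress=True)
t=cv2.imread('pics/top0.png');s=cv2.imread('pics/scene0.png')
for nm,p in(('post3',(234.3,146.3)),('post2',(284.1,146.3)),('post1',(334.8,146.3))):print(nm,onz('top',p,.165))
# rack teeth
g=cv2.cvtColor(t,6)
def blobs(im,th,x0,x1,y0,y1):
    m=np.zeros(im.shape,np.uint8);m[y0:y1,x0:x1]=(im[y0:y1,x0:x1]>th)*255
    n,l,st,c=cv2.connectedComponentsWithStats(m);return [(st[i,4],c[i]) for i in range(1,n) if st[i,4]>8]
for a,c in blobs(g,165,400,450,135,200):
    z=.055 if c[0]<422 else .097
    print('tooth',a,c,onz('top',c,z))
# card corners
def card(im,x0,x1,y0,y1):
    h=cv2.cvtColor(im,40);m=np.zeros(im.shape[:2],np.uint8)
    b=im[y0:y1,x0:x1].astype(int);m[y0:y1,x0:x1]=((b.min(2)>135)*255)
    m=cv2.morphologyEx(m,3,np.ones((7,7)))
    c=max(cv2.findContours(m,0,2)[0],key=cv2.contourArea);
    q=cv2.approxPolyDP(cv2.convexHull(c),5,True)[:,0];return q,cv2.contourArea(c)
print(card(t,328,358,203,238));print(card(s,275,320,183,228))
# scanner
print('pad',t[200:203,250:253].mean((0,1)))
E
python3 m.py
python3 -c "
import cv2
s=cv2.imread('pics/scene0.png');t=cv2.imread('pics/top0.png')
import numpy as np
a=cv2.resize(s[180:230,275:325],(400,400),interpolation=0);b=cv2.resize(t[200:240,322:362],(400,400),interpolation=0)
cv2.imwrite('pics/c4.png',np.hstack([a,b]))"
```

```text
post3 [0.6445 0.3568 0.165 ]
post2 [0.6404 0.1931 0.165 ]
post1 [0.6362 0.0276 0.165 ]
tooth 56 [414.125  142.3929] [ 0.677  -0.2532  0.055 ]
tooth 43 [440.4884 141.6512] [ 0.6643 -0.3341  0.097 ]
tooth 70 [438.9714 153.9   ] [ 0.6213 -0.3262  0.097 ]
tooth 88 [412.4773 154.875 ] [ 0.6317 -0.245   0.055 ]
tooth 92 [410.8913 170.0435] [ 0.5772 -0.2366  0.055 ]
tooth 69 [437.5362 169.5942] [ 0.5667 -0.3179  0.097 ]
tooth 65 [409.3692 182.8923] [ 0.5315 -0.2289  0.055 ]
tooth 50 [436.16 182.82] [ 0.5212 -0.3104  0.097 ]
(array([[352, 208],
       [352, 232],
       [333, 233],
       [334, 208]], dtype=int32), 476.0)
(array([[280, 190],
       [304, 190],
       [315, 210],
       [293, 212]], dtype=int32), 500.5)
pad [106.8889 144.     169.4444]
```

View pics/c4.png

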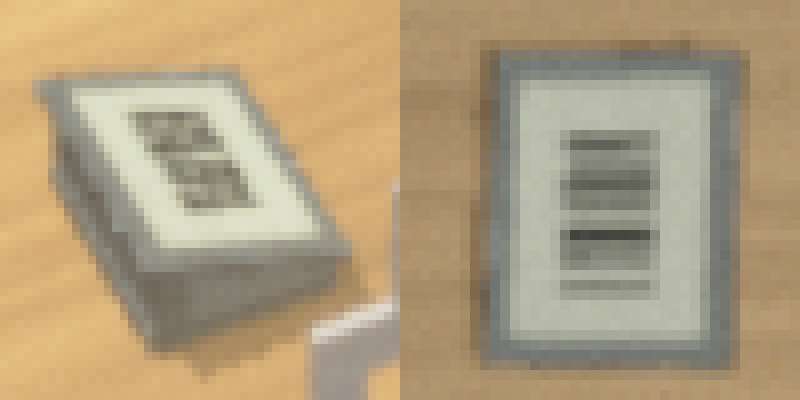

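```bash
python3 - <<'E'
from h import *
np.set_printoptions(precision=4,suppress=True)
print([onz('top',p,.115) for p in((312.8,173.5),(263.5,173.5))])
for a,b in(((352,208),(293,212)),((352,232),(280,190)),((333,233),(304,190)),((334,208),(315,210))):
    P,e=two(ray('top',a),ray('scene',b));print(P,e)
print('bar',two(ray('top',(322+21.0,200+21.4)),ray('scene',(275+24.0,180+19.8))))
E
```

```text
[array([0.5588, 0.1031, 0.115 ]), array([0.5627, 0.2691, 0.115 ])]
[ 0.4478 -0.0309  0.0452] 0.006621117034167779
[ 0.3624 -0.0295  0.0621] 0.010197486808300033
[0.3662 0.0427 0.0289] 0.005864534939113927
[0.4541 0.0359 0.0236] 0.0025598432447624993
bar (array([0.4045, 0.0061, 0.0383]), np.float64(0.00368339062951726))
```

>>> {"name": "send_rows", "arguments": {"rows": [[[0,-40,60,0,0,-8,0],[30,-90,80,0,0,-16,0],[60,-140,80,0,0,-24,0],[85,-185,80,0,0,-32,0],[110,-230,80,0,0,-40,0],[135,-275,80,0,0,-48,0],[160,-320,80,0,0,-56,0],[185,-365,80,0,0,-64,0],[210,-410,80,0,0,-67.8,0],[235,-455,80,0,0,-67.8,0],[260,-500,80,0,0,-67.8,0],[290,-522,80,0,0,-67.8,0]]]}}

```text
time_s: 1.3
tool_pos: [0.5411, 0.1179, 0.329]
ee_rot: [-0.698, 0.716, 0.0, 0.0]
ft_force: [1.9, 2.0, -0.2]
finger_gap: 0.995
grasp_force: 0.0
```

```bash
python3 - <<'E'
from h import *
s=arm.state();print(s['tool_pos'],s['joint_positions'])
C=cam('wrist');im=arm.get_image('wrist')[:,:,::-1].copy()
print('cam pos',-C[1].T@C[2])
P=[(0.5605,.1035,.115),(.559,-.03,.115),(0.5605,.0965,.115)]
for p in P:
    q=proj('wrist',p,C);print(q);cv2.circle(im,tuple(int(v) for v in q),3,(0,0,255),1)
cv2.imwrite('pics/w1.png',im)
E
```

```text
[0.54110599 0.11794137 0.32897647] [ 5.68090723e-01  1.15509960e-01 -1.26993563e-01 -2.56014537e-04
 -1.32770294e+00 -5.94153138e-01]
cam pos [0.53849598 0.03603036 0.46627421]
[303.01160485 160.34447354]
[298.41208825  25.74273044]
[302.7255981  154.06393366]
```

View pics/w1.png

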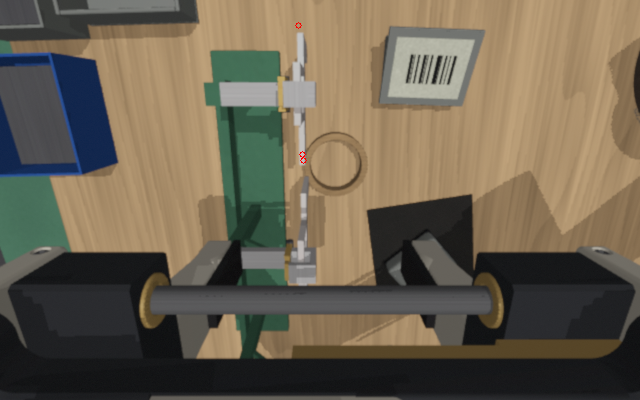

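>>> {"name": "send_rows", "arguments": {"rows": [[[0,0,0,0,0,0,0.5],[0,0,0,0,0,0,0.5],[0,0,0,0,0,0,0.5]]]}}

```text
time_s: 1.65
tool_pos: [0.5406, 0.121, 0.3285]
ee_rot: [-0.698, 0.716, 0.0, -0.0]
ft_force: [-1.1, 0.5, 0.1]
finger_gap: 0.79
grasp_force: 0.0
```

>>> {"name": "send_rows", "arguments": {"rows": [[[20,-23.5,0,0,0,0,0.5],[20,-23.5,-40,0,0,0,0.5],[20,-23.5,-80,0,0,0,0.5],[20,-23.5,-120,0,0,0,0.5],[20,-23.5,-150,0,0,0,0.5],[20,-23.5,-175,0,0,0,0.5],[20,-23.5,-190,0,0,0,0.5],[20,-23.5,-205,0,0,0,0.5],[20,-23.5,-219.5,0,0,0,0.5],[20,-23.5,-219.5,0,0,0,0.5],[20,-23.5,-219.5,0,0,0,0.5]]]}}

```text
time_s: 2.75
tool_pos: [0.5609, 0.0978, 0.1095]
ee_rot: [-0.698, 0.716, -0.0, -0.0]
ft_force: [0.5, -0.1, 0.2]
finger_gap: 0.501
grasp_force: 0.0
```

No contact; close on the bar.

>>> {"name": "send_rows", "arguments": {"rows": [[[0,0,0,0,0,0,0.9],[0,0,0,0,0,0,1],[0,0,0,0,0,0,1],[0,0,0,0,0,0,1],[0,0,0,0,0,0,1],[0,0,0,0,0,0,1],[0,0,0,0,0,0,1],[0,0,0,0,0,0,1]]], "force": 45}}

```text
time_s: 3.55
tool_pos: [0.5611, 0.0966, 0.1091]
ee_rot: [-0.698, 0.716, -0.0, -0.0]
ft_force: [-0.6, -1.0, 2.0]
finger_gap: 0.065
grasp_force: 45.0
```

```bash
python3 - <<'E'
from h import *
C=cam('wrist');im=arm.get_image('wrist')[:,:,::-1].copy()
b=arm.get_image('scene')[:,:,::-1]
cv2.imwrite('pics/w2.png',np.hstack([cv2.resize(im,(480,300)),cv2.resize(b[170:270,280:386],(318,300),interpolation=2)]))
E
```

```text
(no output)
```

View pics/w2.png

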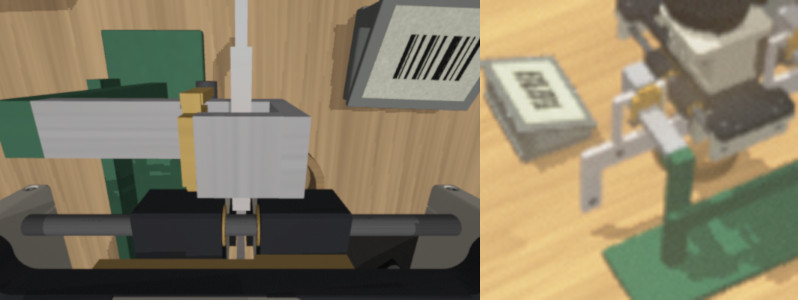

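>>> {"name": "send_rows", "arguments": {"rows": [[[5,0,1,0,0,0,1],[10,0,1,0,0,0,1],[15,-0.5,1,0,0,0,1],[20,-0.5,1,0,0,0,1],[24,-0.6,1,0,0,0,1],[24,-0.6,2,0,0,0,1],[24,-0.6,10,0,0,0,1],[24,-0.6,18,0,0,0,1],[24,-0.6,26,0,0,0,1],[24,-0.6,34,0,0,0,1],[24,-0.6,35,0,0,0,1],[24,-0.6,35,0,0,0,1]]]}}

```text
time_s: 4.85
tool_pos: [0.5853, 0.0962, 0.1447]
ee_rot: [-0.698, 0.716, -0.0, 0.001]
ft_force: [-0.3, 0.3, -1.0]
finger_gap: 0.067
grasp_force: 45.0
```

```bash
python3 - <<'E'
from h import *
s=arm.state();print(s['tool_pos'],s['ft_force'],s['moment'])
im=arm.get_image('wrist')[:,:,::-1].copy()
b=arm.get_image('scene')[:,:,::-1]
cv2.imwrite('pics/w3.png',np.hstack([cv2.resize(im,(480,300)),cv2.resize(b[170:270,280:386],(318,300),interpolation=2)]))
E
```

```text
[0.58532424 0.09624152 0.14467191] [-0.25809098  0.30357761 -1.03257569] [ 0.13564186 -0.04464271  0.01905827]
```

View pics/w3.png

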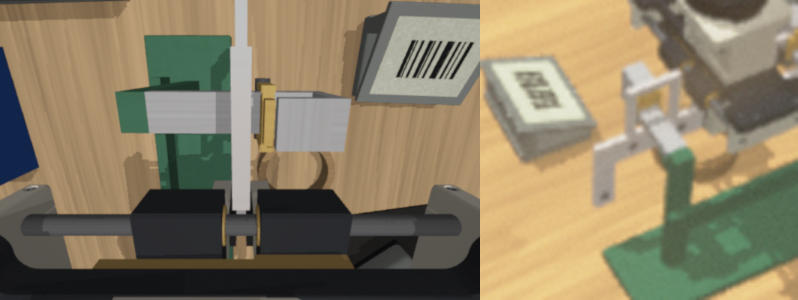

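>>> {"name": "send_rows", "arguments": {"rows": [[[0,0,-9,0,0,0,1],[0,0,-18,0,0,0,1],[0,0,-27,0,0,0,1],[0,0,-34,0,0,0,1],[0,0,-35,0,0,0,1],[0,0,-35,0,0,0,0.6],[0,0,-35,0,0,0,0.6],[0,0,-35,0,0,0,0.6],[0,0,-35,0,0,0,0.6],[0,0,-5,0,0,0,0.6],[0,0,40,0,0,0,0.6],[0,0,80,0,0,0,0.6]]]}}

```text
time_s: 6.15
tool_pos: [0.585, 0.096, 0.2256]
ee_rot: [-0.698, 0.716, -0.0, -0.0]
ft_force: [0.5, 0.3, 0.5]
finger_gap: 0.396
grasp_force: 0.0
```

>>> {"name": "send_rows", "arguments": {"rows": [[[0,0,20,0,0,8.5,0.6],[0,0,20,0,0,17,0.6],[0,0,20,0,0,25.5,0.6],[0,0,20,0,0,34,0.6],[0,0,20,0,0,42.5,0.6],[0,0,20,0,0,51,0.6],[0,0,20,0,0,59.5,0.6],[0,0,20,0,0,68,0.6],[0,0,20,0,0,76.5,0.6],[0,0,20,0,0,85,0.6],[0,0,20,0,0,90,0.6],[0,0,20,0,0,90,0.6]]]}}

```text
time_s: 7.35
tool_pos: [0.585, 0.0961, 0.244]
ee_rot: [1.0, -0.013, 0.0, -0.0]
ft_force: [0.4, 0.7, 0.0]
finger_gap: 0.403
grasp_force: 0.0
```

>>> {"name": "send_rows", "arguments": {"rows": [[[0,0,0,0,0,8.5,0.6],[0,0,0,0,0,17,0.6],[0,0,0,0,0,25.5,0.6],[0,0,0,0,0,34,0.6],[0,0,0,0,0,42.5,0.6],[0,0,0,0,0,51,0.6],[0,0,0,0,0,59.5,0.6],[0,0,0,0,0,68,0.6],[0,0,0,0,0,76.5,0.6],[0,0,0,0,0,85,0.6],[0,0,0,0,0,90,0.6],[0,0,0,0,0,90,0.6]]]}}

```text
time_s: 8.55
tool_pos: [0.5851, 0.0961, 0.244]
ee_rot: [0.717, 0.697, 0.0, -0.0]
ft_force: [0.2, 0.7, -0.5]
finger_gap: 0.401
grasp_force: 0.0
```

```bash
python3 - <<'E'
from h import *
s=arm.state();print(s['tool_pos'],s['joint_positions'],s['finger_gap'])
C=cam('wrist');im=arm.get_image('wrist')[:,:,::-1].copy()
b=arm.get_image('scene')[:,:,::-1]
cv2.imwrite('pics/w4.png',np.hstack([cv2.resize(im,(480,300)),cv2.resize(b[170:270,280:386],(318,300),interpolation=2)]))
E
```

```text
[0.58505287 0.09608717 0.24402583] [ 4.92168991e-01  2.27747800e-01 -1.82230687e-01 -6.90481045e-05
 -1.16078907e+00  2.62167980e+00] 0.4007363543300996
```

View pics/w4.png

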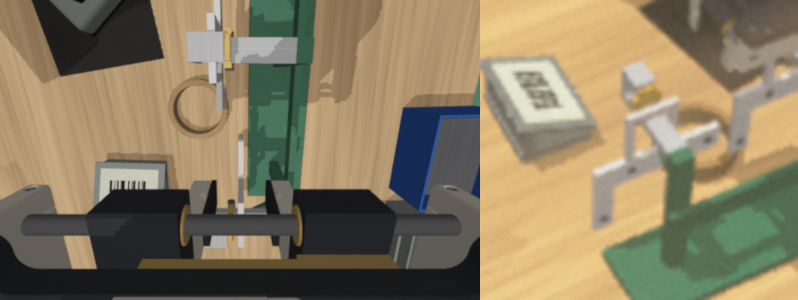

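>>> {"name": "send_rows", "arguments": {"rows": [[[0,0,-40,0,0,0,0.6],[0,0,-80,0,0,0,0.6],[0,0,-110,0,0,0,0.6],[0,0,-125,0,0,0,0.6],[0,0,-134.5,0,0,0,0.6],[0,0,-134.5,0,0,0,1],[0,0,-134.5,0,0,0,1],[0,0,-134.5,0,0,0,1],[0,0,-134.5,0,0,0,1],[0,0,-134.5,0,0,0,1],[0,0,-134.5,0,0,0,1],[0,0,-134.5,0,0,0,1]]]}}

```text
time_s: 9.85
tool_pos: [0.5856, 0.0961, 0.1103]
ee_rot: [0.716, 0.698, 0.0, 0.0]
ft_force: [0.1, -0.3, 4.2]
finger_gap: 0.068
grasp_force: 45.0
```

>>> {"name": "send_rows", "arguments": {"rows": [[[0,0,8,0,0,0,1],[0,0,16,0,0,0,1],[0,0,24,0,0,0,1],[0,0,32,0,0,0,1],[0,0,34.5,0,0,0,1],[-8,0.2,34.5,0,0,0,1],[-18,0.5,34.5,0,0,0,1],[-30,0.8,34.5,0,0,0,1],[-44,1.1,34.5,0,0,0,1],[-60,1.5,34.5,0,0,0,1],[-80,2,34.5,0,0,0,1],[-80,2,34.5,0,0,0,1]]]}}

```text
time_s: 11.05
tool_pos: [0.502, 0.0976, 0.144]
ee_rot: [0.716, 0.698, -0.0, -0.0]
ft_force: [1.3, 0.0, -0.5]
finger_gap: 0.062
grasp_force: 45.0
```

>>> {"name": "send_rows", "arguments": {"rows": [[[-3,0,45,0,0,0,1],[-5,-5,90,0,0,-8,1],[-5,-15,126,0,0,-16,1],[-5,-40,126,0,0,-24,1],[-5,-70,126,0,0,-32,1],[-5,-100,126,0,0,-40,1],[-5,-130,126,0,0,-48,1],[-5,-160,126,0,0,-56,1],[-5,-190,126,0,0,-64,1],[-5,-220,126,0,0,-72,1],[-5,-250,126,0,0,-80,1],[-5,-250,126,0,0,-80,1]]]}}

```text
time_s: 12.25
tool_pos: [0.4994, -0.1542, 0.2698]
ee_rot: [0.998, 0.071, -0.0, 0.0]
ft_force: [-0.3, -0.1, -1.1]
finger_gap: 0.066
grasp_force: 45.0
```

>>> {"name": "send_rows", "arguments": {"rows": [[[5,-25,0,0,0,-8.5,1],[10,-50,0,0,0,-17,1],[15,-75,0,0,0,-25.5,1],[20,-100,0,0,0,-34,1],[25,-120,0,0,0,-42.5,1],[30,-140,0,0,0,-51,1],[33,-160,0,0,0,-59.5,1],[33,-180,0,0,0,-68,1],[33,-194,0,0,0,-76.5,1],[33,-194,0,0,0,-85,1],[33,-194,0,0,0,-93.5,1],[33,-194,0,0,0,-102,1]]]}}

```text
time_s: 13.45
tool_pos: [0.5329, -0.3453, 0.2697]
ee_rot: [-0.683, 0.73, 0.0, -0.0]
ft_force: [-0.7, 0.0, -0.9]
finger_gap: 0.066
grasp_force: 45.0
```

>>> {"name": "send_rows", "arguments": {"rows": [[[0,0,0,0,0,-5.55,1],[0,0,0,0,0,-5.55,1],[0,0,0,0,0,-5.55,1]]]}}

```text
time_s: 13.75
tool_pos: [0.5331, -0.3453, 0.27]
ee_rot: [-0.651, 0.759, 0.0, -0.0]
ft_force: [0.1, -0.6, -0.0]
finger_gap: 0.067
grasp_force: 45.0
```

```bash
python3 - <<'E'
from h import *
from scipy.spatial.transform import Rotation as R
s=arm.state();print(s['tool_pos'],R.from_quat(s['ee_rot']).as_matrix(),s['joint_positions'])
C=cam('wrist');im=arm.get_image('wrist')[:,:,::-1].copy()
np.savez('wc.npz',R=C[1],t=C[2]);cv2.imwrite('pics/w5raw.png',im)
c0=np.array([.598,-.288]);ya=np.array([.156,.988]);xa=np.array([.988,-.156])
for sx in(-55,0,55):
  for y,z in((48,.055),(-34,.097)):
    p=c0+xa*sx/1000+ya*y/1000;q=proj('wrist',(*p,z),C);print(sx,y,q);cv2.circle(im,tuple(int(v) for v in q),2,(0,0,255),1)
b=arm.get_image('scene')[:,:,::-1];a=cv2.resize(b[200:340,160:320],(457,400),interpolation=2)
cv2.imwrite('pics/w5.png',cv2.resize(np.hstack([im,a]),(800,292),interpolation=3))
E
```

```text
[ 0.53308622 -0.3453405   0.26996945] [[-1.53466088e-01 -9.88153900e-01 -1.72143022e-04]
 [-9.88153911e-01  1.53466070e-01  1.15115475e-04]
 [-8.73336927e-05  1.87770123e-04 -9.99999979e-01]] [-2.68120466e-01  2.81586556e-01 -4.94558768e-02 -6.91484802e-05
 -1.23995038e+00  1.14067977e-01]
-55 48 [320.40609419 263.43937758]
-55 -34 [320.36387927 212.87782241]
0 48 [275.84264115 263.40667511]
0 -34 [267.0247381  212.83274353]
55 48 [231.27044449 263.37396622]
55 -34 [213.67307031 212.78765406]
```

View pics/w5.png

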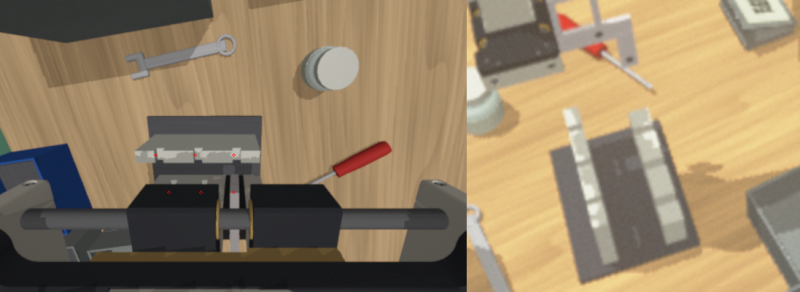

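```bash
python3 - <<'E'
import cv2
im=cv2.imread('pics/w5raw.png',0)
for r in range(200,226,3):print(r,' '.join(str(v//10) for v in im[r,180:364]))
for r in (244,248,250):print(r,' '.join(str(v//10) for v in im[r,180:364]))
E
```

```text
200 14 15 15 15 15 14 14 15 15 14 14 13 12 11 11 11 11 11 11 11 11 11 11 11 11 11 11 11 11 11 11 11 11 11 11 11 11 11 11 11 11 11 11 11 11 11 11 11 11 11 11 11 11 11 11 11 11 11 11 11 11 11 11 11 11 11 11 11 11 11 11 11 11 11 11 11 11 11 11 11 11 11 11 11 11 11 11 11 11 11 11 11 11 11 11 11 11 11 11 11 11 11 11 11 11 11 11 11 11 11 11 11 11 11 11 11 11 11 11 11 11 11 11 11 11 11 11 11 11 11 11 11 11 11 11 11 11 11 11 11 11 11 11 11 11 11 11 11 11 11 11 11 11 11 11 11 11 11 11 11 11 11 11 11 11 11 11 11 11 11 11 11 11 11 10 8 7 8 12 14 15 15 14 14
203 14 15 15 15 15 15 14 14 13 12 11 11 11 11 11 11 11 11 11 11 11 11 11 11 11 11 11 11 11 11 11 11 10 11 13 15 16 16 16 16 16 16 16 16 15 13 11 11 11 11 11 11 11 11 11 11 11 11 11 11 11 11 11 11 11 11 11 11 11 11 11 11 11 11 11 12 11 11 11 11 11 11 11 11 11 11 13 16 17 17 17 17 17 17 17 17 17 15 12 11 11 11 11 11 11 11 11 11 11 11 11 11 11 11 11 11 11 11 11 11 11 11 11 11 11 11 11 11 11 11 11 11 11 11 11 11 11 11 13 16 17 17 17 17 17 17 17 17 17 16 13 11 11 11 11 11 11 11 11 11 11 11 11 11 11 11 11 11 11 11 11 11 11 11 11 10 8 9 12 14 15 15
[... 4282 characters left out ...]
 14 14 14 14 12 10 9 9 9 9 9 9 9 9 9 9 9 9 9 9 9 9 9 9 9 9 9 9 9 9 9 9 9 9 9 9 9 9 11 13 14 14 14 14 14 13 11 9 9 9 9 9 9 9 9 9 9 9 9 9 9 9 9 9 9 9 9 9 9 9 7 3 1 1 1 1 2 5 8 9 9 9 9 9 9 9 9 9 8 6 2 1 1 1 1 3 6 9 9 9 9 9 9 9 9 9 9 9 9 9 9 9 9 9 9 9 9 9 9 9 11 13 13 13 14 14
250 14 14 14 14 14 14 14 14 14 14 14 14 14 15 15 15 15 15 14 14 14 14 14 14 13 11 11 11 11 11 11 10 9 9 9 9 9 9 9 9 9 9 9 9 9 9 9 9 9 9 9 9 8 8 11 13 14 14 14 14 14 12 10 9 9 9 9 9 9 9 9 9 9 9 9 9 9 9 9 9 9 9 9 9 9 9 9 9 9 9 9 9 9 9 9 9 10 12 14 14 14 14 14 13 10 9 9 9 9 9 9 9 9 9 9 9 9 9 9 9 9 9 9 9 9 9 9 9 7 2 1 1 1 1 2 6 9 9 9 9 9 9 9 9 9 9 9 7 3 1 1 1 1 2 6 9 9 9 9 9 9 9 9 9 9 9 9 9 9 9 9 9 9 9 9 9 9 9 9 11 13 13 14 14
```

>>> {"name": "send_rows", "arguments": {"rows": [[[-2.2,0.3,-40,0,0,0,1],[-2.2,0.3,-80,0,0,0,1],[-2.2,0.3,-110,0,0,0,1],[-2.2,0.3,-123,0,0,0,1],[-2.2,0.3,-123,0,0,0,1],[-2.2,0.3,-123,0,0,0,1]]]}}

```text
time_s: 14.45
tool_pos: [0.5318, -0.346, 0.1484]
ee_rot: [-0.649, 0.76, -0.001, 0.0]
ft_force: [1.5, -0.3, -0.5]
finger_gap: 0.064
grasp_force: 45.0
```

```bash
cat > rk.py <<'E'
from h import *
import sys
s=arm.state();print(s['tool_pos'],s['ft_force'])
C=cam('wrist');im=arm.get_image('wrist')[:,:,::-1].copy();cv2.imwrite(f'pics/{sys.argv[1]}raw.png',im)
g=cv2.cvtColor(im,6).astype(int)
c0=np.array([.598,-.288]);ya=np.array([.156,.988]);xa=np.array([.988,-.156])
for sx in(-55,0,55):
  for y,z in((48,.055),(-25,.097),(-43,.097)):
    p=c0+xa*sx/1000+ya*y/1000;q=proj('wrist',(*p,z),C);print(sx,y,q.round(1))
p=s['tool_pos'];print('tcp px',proj('wrist',p,C),proj('wrist',p-[0,0,.1],C))
b=arm.get_image('scene')[:,:,::-1];a=cv2.resize(b[200:320,180:300],(400,400),interpolation=2)
cv2.imwrite(f'pics/{sys.argv[1]}.png',np.hstack([im[:,120:520],a]))
E
python3 rk.py w6
```

```text
[ 0.53177793 -0.34603018  0.1484277 ] [ 1.49999591 -0.29025143 -0.50037107]
-55 48 [319.4 333.7]
-55 -25 [318.6 288.7]
-55 -43 [318.5 265.1]
0 48 [256.5 333.7]
0 -25 [237.7 288.8]
0 -43 [235.5 265.2]
55 48 [193.6 333.8]
55 -25 [156.9 288.9]
55 -43 [152.6 265.3]
tcp px [320.08091824 273.13122691] [320.63119686 206.08012611]
```

View pics/w6.png

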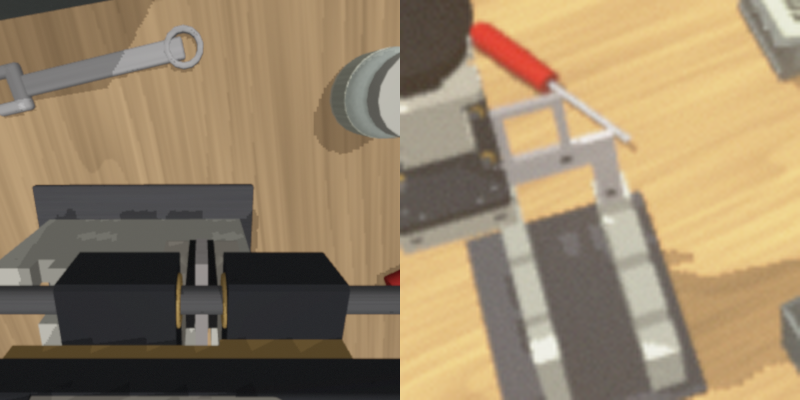

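```bash
python3 - <<'E'
from h import *
C=cam('wrist');s=arm.state()
c0=np.array([.598,-.288]);ya=np.array([.156,.988]);xa=np.array([.988,-.156])
for sx in(-100,100):
  for y,z in((-75,.008),(-75,0),(-60,.008)):
    print('base',sx,y,z,proj('wrist',(*(c0+xa*sx/1000+ya*y/1000),z),C).round(1))
print(C[0]['fx'],-C[1].T@C[2])
for z in(.085,.097):
  for y in(-25,-43):
    print('slot55',y,z,[proj('wrist',(*(c0+xa*e/1000+ya*y/1000),z),C).round(1) for e in(49,61)])
g=cv2.imread('pics/w6raw.png',0)
for r in (187,190,195,200):print(r,[int(v)//10 for v in g[r,146:164]],[int(v)//10 for v in g[r,362:382]])
for r in range(256,292,4):print(r,' '.join(str(v//10) for v in g[r,120:200]))
for r in range(318,346,5):print(r,' '.join(str(v//10) for v in g[r,150:190]),'|',' '.join(str(v//10) for v in g[r,290:350]))
E
```

```text
base -100 -75 0.008 [369.9 183.3]
base -100 -75 0 [368.7 181.1]
base -100 -60 0.008 [369.2 199.2]
base 100 -75 0.008 [147.6 183.7]
base 100 -75 0 [152.1 181.4]
base 100 -60 0.008 [150.4 199.5]
320.46983800881947 [ 0.51822454 -0.42676347  0.28653858]
slot55 -25 0.085 [array([174.6, 278.7]), array([157.9, 278.7])]
slot55 -43 0.085 [array([170.9, 256.2]), array([153.9, 256.2])]
slot55 -25 0.097 [array([166.9, 288.2]), array([149.3, 288.2])]
slot55 -43 0.097 [array([162.9, 264.7]), array([144.9, 264.7])]
187 [15, 15, 15, 15, 15, 14, 11, 7, 7, 7, 7, 7, 7, 7, 7, 7, 7, 7] [7, 7, 7, 7, 7, 7, 7, 7, 7, 7, 7, 10, 13, 14, 13, 13, 13, 14, 14, 14]
190 [15, 15, 15, 15, 15, 15, 13, 8, 7, 7, 7, 7, 7, 7, 7, 7, 7, 7] [7, 7, 7, 7, 7, 7, 7, 7, 7, 7, 7, 11, 14, 14, 13, 13, 13, 14, 14, 14]
195 [16, 15, 15, 15, 15, 15, 15, 12, 8, 7, 7, 7, 7, 7, 7, 7, 7, 7] [7, 7, 7, 7, 7, 7, 7, 7, 7, 7, 8, 11, 14, 14, 14, 13, 13, 13, 14, 14]
200 [16, 16, 16, 15, 15, 15, 15, 14, 11, 7, 7, 7, 7, 7, 7, 7, 7, 7] [7, 7, 7, 7, 7, 7, 7, 7, 7, 7, 8, 12, 14, 15, 14, 13, 13, 13, 14, 14]
256 14 14 13 13 12 11 11 11 11 11 11 11 11 11 1
[... 2680 characters left out ...]
4 | 4 4 4 4 4 4 2 1 1 1 2 4 7 8 8 10 13 14 14 14 14 14 14 14 14 14 14 14 14 14 14 14 14 14 14 14 14 15 15 15 14 15 18 18 18 18 17 15 9 8 7 5 2 1 1 1 2 3 4 4
338 14 14 14 13 13 14 14 14 14 14 15 17 18 18 18 18 18 18 16 14 14 14 14 14 14 14 14 14 14 14 12 6 4 4 4 4 4 4 4 4 | 4 4 4 4 4 3 2 1 1 1 2 4 7 8 9 12 14 14 14 14 14 14 14 14 14 14 14 14 14 14 14 14 14 14 14 14 14 15 15 15 15 15 18 18 18 18 18 16 11 8 8 5 2 2 2 2 2 3 4 4
343 14 14 14 14 13 13 13 13 14 14 14 15 17 17 16 16 14 14 14 14 14 14 14 14 14 14 14 14 14 14 13 10 5 3 3 3 3 3 3 3 | 3 3 3 3 3 3 2 1 1 1 2 3 6 8 10 12 14 14 14 14 14 14 14 14 14 14 14 14 14 14 14 14 14 14 14 14 14 15 15 15 15 16 18 18 18 18 18 16 12 8 7 6 7 6 7 6 7 7 7 6
```

>>> {"name": "send_rows", "arguments": {"rows": [[[0,0,-6,0,0,0,1],[0,0,-12,0,0,0,1],[0,0,-18,0,0,0,1],[0,0,-22,0,0,0,1],[0,0,-22,0,0,0,1]]]}}

```text
time_s: 15.05
tool_pos: [0.5304, -0.3454, 0.124]
ee_rot: [-0.649, 0.761, 0.001, -0.0]
ft_force: [0.1, -0.0, -0.8]
finger_gap: 0.065
grasp_force: 45.0
```

>>> {"name": "send_rows", "arguments": {"rows": [[[0,0,-4,0,0,0,1],[0,0,-8,0,0,0,1],[0,0,-11,0,0,0,1],[0,0,-13,0,0,0,1],[0,0,-13,0,0,0,1]]]}}

```text
time_s: 15.55
tool_pos: [0.5307, -0.3455, 0.1117]
ee_rot: [-0.649, 0.761, 0.0, -0.0]
ft_force: [1.0, 0.4, -0.9]
finger_gap: 0.066
grasp_force: 45.0
```

>>> {"name": "send_rows", "arguments": {"rows": [[[0,0,-1.5,0,0,0,1],[0,0,-3,0,0,0,1],[0,0,-4,0,0,0,1],[0,0,-4,0,0,0,1]]]}}

```text
time_s: 15.95
tool_pos: [0.531, -0.3457, 0.1085]
ee_rot: [-0.649, 0.761, -0.0, 0.0]
ft_force: [-1.7, 0.4, 2.4]
finger_gap: 0.066
grasp_force: 45.0
```

>>> {"name": "send_rows", "arguments": {"rows": [[[0,0,0,0,0,0,0.7],[0,0,0,0,0,0,0.7],[0,0,0,0,0,0,0.7],[0,0,0,0,0,0,0.7],[0,0,10,0,0,0,0.7],[0,0,40,0,0,0,0.7],[0,0,85,0,0,0,0.7],[0,0,130,0,0,0,0.7],[0,0,180,0,0,0,0.7],[0,0,180,0,0,8.5,0.7],[0,0,180,0,0,17,0.7],[0,0,180,0,0,25.5,0.7]]]}}

```text
time_s: 17.15
tool_pos: [0.5309, -0.3456, 0.2895]
ee_rot: [0.803, -0.596, 0.001, -0.0]
ft_force: [-0.3, 0.4, -1.1]
finger_gap: 0.302
grasp_force: 0.0
```

>>> {"name": "send_rows", "arguments": {"rows": [[[-5,50,0,0,0,8.5,0.6],[-10,100,0,0,0,17,0.6],[-15,150,0,0,0,25.5,0.6],[-20,200,0,0,0,34,0.6],[-20,250,0,0,0,42.5,0.6],[-20,300,0,0,0,51,0.6],[-15,350,0,0,0,59.5,0.6],[-10,400,0,0,0,68,0.6],[-5,450,0,0,0,76.5,0.6],[0,490,0,0,0,85,0.6],[5,520,0,0,0,92,0.6],[5,520,0,0,0,92,0.6]]]}}

```text
time_s: 18.35
tool_pos: [0.5362, 0.1778, 0.2883]
ee_rot: [0.986, 0.164, 0.0, -0.0]
ft_force: [-0.0, -1.0, -0.7]
finger_gap: 0.403
grasp_force: 0.0
```

>>> {"name": "send_rows", "arguments": {"rows": [[[0,10,0,0,0,8.5,0.5],[0,20,0,0,0,17,0.5],[0,20,0,0,0,25.5,0.5],[0,20,0,0,0,34,0.5],[0,20,0,0,0,42.5,0.5],[0,20,0,0,0,51,0.5],[0,20,0,0,0,59.5,0.5],[0,20,0,0,0,65,0.5],[0,20,0,0,0,65,0.5]]]}}

```text
time_s: 19.25
tool_pos: [0.5359, 0.1939, 0.2888]
ee_rot: [0.746, 0.666, 0.0, 0.0]
ft_force: [0.5, 1.3, -0.6]
finger_gap: 0.502
grasp_force: 0.0
```

```bash
python3 - <<'E'
from h import *
from scipy.spatial.transform import Rotation as R
s=arm.state();print(s['time_s'],s['tool_pos'],R.from_quat(s['ee_rot']).as_matrix()[:2,0],s['joint_positions'],s['finger_gap'])
t=arm.get_image('top')[:,:,::-1];b=arm.get_image('scene')[:,:,::-1]
cv2.imwrite('pics/top2.png',t);cv2.imwrite('pics/scene2.png',b)
cv2.imwrite('pics/v7.png',np.hstack([cv2.resize(t[130:205,385:460],(400,400),interpolation=2),cv2.resize(b[240:340,190:290],(400,400),interpolation=2)]))
E
```

```text
19.25 [0.53585362 0.1938908  0.2888109 ] [0.11387866 0.99349459] [ 6.90550362e-01  1.61775117e-01 -1.62514058e-01  1.44026868e-04
 -1.24582346e+00  2.33686998e+00] 0.5022786089859643
```

View pics/v7.png

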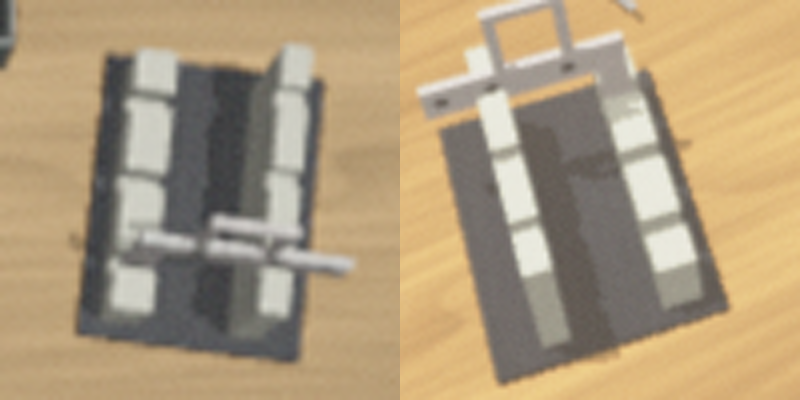

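>>> {"name": "send_rows", "arguments": {"rows": [[[15,35,0,0,0,5.1,0.5],[29.4,68,0,0,0,5.1,0.5],[29.4,68,-40,0,0,5.1,0.5],[29.4,68,-80,0,0,5.1,0.5],[29.4,68,-120,0,0,5.1,0.5],[29.4,68,-145,0,0,5.1,0.5],[29.4,68,-160,0,0,5.1,0.5],[29.4,68,-170,0,0,5.1,0.5],[29.4,68,-179.5,0,0,5.1,0.5],[29.4,68,-179.5,0,0,5.1,0.5],[29.4,68,-179.5,0,0,5.1,0.5]]]}}

```text
time_s: 20.45
tool_pos: [0.5657, 0.2626, 0.1092]
ee_rot: [0.716, 0.698, 0.0, 0.0]
ft_force: [0.4, -0.5, 0.3]
finger_gap: 0.502
grasp_force: 0.0
```

>>> {"name": "send_rows", "arguments": {"rows": [[[0,0,0,0,0,0,1],[0,0,0,0,0,0,1],[0,0,0,0,0,0,1],[0,0,0,0,0,0,1],[0,0,0,0,0,0,1],[0,0,0,0,0,0,1],[0,0,0,0,0,0,1]]]}}

```text
time_s: 21.15
tool_pos: [0.5653, 0.2624, 0.1086]
ee_rot: [0.716, 0.698, 0.0, 0.0]
ft_force: [-0.9, 0.9, 0.2]
finger_gap: 0.065
grasp_force: 45.0
```

>>> {"name": "send_rows", "arguments": {"rows": [[[5,0,1,0,0,0,1],[10,0,1,0,0,0,1],[15,-0.5,1,0,0,0,1],[20,-0.5,1,0,0,0,1],[24,-0.6,1,0,0,0,1],[24,-0.6,2,0,0,0,1],[24,-0.6,10,0,0,0,1],[24,-0.6,18,0,0,0,1],[24,-0.6,26,0,0,0,1],[24,-0.6,34,0,0,0,1],[24,-0.6,35,0,0,0,1],[24,-0.6,35,0,0,0,1]]]}}

```text
time_s: 22.35
tool_pos: [0.5895, 0.262, 0.1442]
ee_rot: [0.716, 0.698, 0.001, 0.0]
ft_force: [-0.2, 0.6, -0.3]
finger_gap: 0.064
grasp_force: 45.0
```

>>> {"name": "send_rows", "arguments": {"rows": [[[-8,0.2,0,0,0,0,1],[-18,0.5,0,0,0,0,1],[-30,0.8,0,0,0,0,1],[-44,1.1,0,0,0,0,1],[-60,1.5,0,0,0,0,1],[-80,2,0,0,0,0,1],[-85,2,20,0,0,0,1],[-85,0,60,0,0,0,1],[-85,-10,100,0,0,-8,1],[-85,-35,135,0,0,-16,1],[-85,-65,135,0,0,-24,1],[-85,-100,135,0,0,-32,1]]]}}

```text
time_s: 23.55
tool_pos: [0.5035, 0.1617, 0.2799]
ee_rot: [0.882, 0.472, 0.001, -0.0]
ft_force: [0.4, -0.2, -2.2]
finger_gap: 0.064
grasp_force: 45.0
```

>>> {"name": "send_rows", "arguments": {"rows": [[[0,-35,0,0,0,-8,1],[0,-70,0,0,0,-16,1],[0,-105,0,0,0,-24,1],[0,-140,0,0,0,-32,1],[0,-175,0,0,0,-40,1],[0,-210,0,0,0,-48,1],[0,-245,0,0,0,-56,1],[0,-280,0,0,0,-64,1],[5,-315,0,0,0,-72,1],[15,-350,0,0,0,-80,1],[25,-385,0,0,0,-88,1],[35,-420,0,0,0,-96,1]]]}}

```text
time_s: 24.75
tool_pos: [0.5388, -0.2589, 0.2787]
ee_rot: [0.94, -0.34, 0.0, -0.0]
ft_force: [0.7, 0.6, -1.3]
finger_gap: 0.063
grasp_force: 45.0
```

>>> {"name": "send_rows", "arguments": {"rows": [[[10,-25,0,0,0,-8,1],[20,-50,0,0,0,-16,1],[30,-75,0,0,0,-24,1],[40,-95,0,0,0,-32,1],[46,-96,0,0,0,-40,1],[46,-96,0,0,0,-48,1],[46,-96,0,0,0,-56,1],[46,-96,0,0,0,-59.5,1],[46,-96,0,0,0,-59.5,1]]]}}

```text
time_s: 25.65
tool_pos: [0.5849, -0.3533, 0.2784]
ee_rot: [-0.65, 0.76, 0.0, -0.0]
ft_force: [0.2, 0.2, -0.0]
finger_gap: 0.066
grasp_force: 45.0
```

```bash
python3 - <<'E'
from h import *
from scipy.spatial.transform import Rotation as R
s=arm.state();print(s['time_s'],s['tool_pos'],R.from_quat(s['ee_rot']).as_matrix(),s['joint_positions'],s['ft_force'])
E
```

```text
25.65 [ 0.58485239 -0.35326662  0.27842294] [[-1.56026035e-01 -9.87752844e-01 -4.41553820e-04]
 [-9.87752929e-01  1.56025941e-01  2.40443232e-04]
 [-1.68604636e-04  4.73661483e-04 -9.99999874e-01]] [-2.58904800e-01  3.57259051e-01  7.76876370e-02 -1.24186980e-04
 -1.29171331e+00  1.02272952e-01] [ 0.24089519  0.22352744 -0.01527526]
```

>>> {"name": "send_rows", "arguments": {"rows": [[[0,-1,-45,0,0,0,1],[0,-1,-90,0,0,0,1],[0,-1,-120,0,0,0,1],[0,-1,-132,0,0,0,1],[0,-1,-136,0,0,0,1],[0,-1,-141,0,0,0,1],[0,-1,-147,0,0,0,1],[0,-1,-153,0,0,0,1],[0,-1,-154,0,0,0,1],[0,-1,-154,0,0,0,1]]]}}

```text
time_s: 26.65
tool_pos: [0.5853, -0.3553, 0.1247]
ee_rot: [-0.65, 0.76, -0.0, 0.0]
ft_force: [-0.4, 0.3, -1.4]
finger_gap: 0.061
grasp_force: 45.0
```

>>> {"name": "send_rows", "arguments": {"rows": [[[0,0,-4,0,0,0,1],[0,0,-8,0,0,0,1],[0,0,-11,0,0,0,1],[0,0,-13,0,0,0,1],[0,0,-14.5,0,0,0,1],[0,0,-16,0,0,0,1],[0,0,-16.5,0,0,0,1],[0,0,-16.5,0,0,0,1]]]}}

```text
time_s: 27.45
tool_pos: [0.5853, -0.3552, 0.108]
ee_rot: [-0.65, 0.76, 0.0, -0.0]
ft_force: [1.1, -0.3, -0.4]
finger_gap: 0.065
grasp_force: 45.0
```

>>> {"name": "send_rows", "arguments": {"rows": [[[0,0,-1,0,0,0,1],[0,0,-2,0,0,0,1],[0,0,-2,0,0,0,1]]]}}

```text
time_s: 27.75
tool_pos: [0.5855, -0.3552, 0.1066]
ee_rot: [-0.65, 0.76, -0.0, 0.0]
ft_force: [-0.4, 1.9, 2.7]
finger_gap: 0.067
grasp_force: 45.0
```

>>> {"name": "send_rows", "arguments": {"rows": [[[0,0,0,0,0,0,0.7],[0,0,0,0,0,0,0.7],[0,0,0,0,0,0,0.7],[0,0,0,0,0,0,0.7],[0,0,10,0,0,0,0.7],[0,0,40,0,0,0,0.7],[0,0,85,0,0,0,0.7],[0,0,130,0,0,0,0.7],[0,0,180,0,0,0,0.7],[0,0,200,0,0,0,0.4],[0,0,200,0,0,0,0.2]]]}}

```text
time_s: 28.85
tool_pos: [0.5865, -0.356, 0.312]
ee_rot: [-0.65, 0.76, -0.004, 0.002]
ft_force: [-0.2, 0.4, 0.0]
finger_gap: 0.422
grasp_force: 0.0
```

```bash
cat > sc.py <<'E'
from h import *
np.set_printoptions(precision=4,suppress=True)
s=arm.state();print(s['time_s'],s['tool_pos'],s['ee_rot'],s['finger_gap'])
t=arm.get_image('top')[:,:,::-1].copy();b=arm.get_image('scene')[:,:,::-1].copy()
cv2.imwrite('pics/top3.png',t);cv2.imwrite('pics/scene3.png',b)
# pad+scanner region in top: grey head, dark handle top
x0,x1,y0,y1=235,300,195,260
r=t[y0:y1,x0:x1].astype(int);g=r.mean(2);sat=r.max(2)-r.min(2)
head=((g>85)&(sat<22)).astype(np.uint8);hd=cv2.morphologyEx(head,2,np.ones((3,3)))
n,l,st,c=cv2.connectedComponentsWithStats(hd)
for i in range(1,n):
    if st[i,4]>30:
        cc=cv2.findContours((l==i).astype(np.uint8),0,2)[0][0];(m,wh,an)=cv2.minAreaRect(cv2.convexHull(cc))
        P=np.array(m)+[x0,y0];print('head',st[i,4],P,wh,an,onz('top',P,.04),[onz('top',q+[x0,y0],.04)[:2] for q in cv2.boxPoints((m,wh,an))])
dk=((g<22)).astype(np.uint8)
n,l,st,c=cv2.connectedComponentsWithStats(dk)
for i in range(1,n):
    if st[i,4]>15:
        P=c[i]+[x0,y0];print('handle',st[i],P,onz('top',P,.132),onz('top',P,.1))
E
python3 sc.py
python3 - <<'E'
import cv2
t=cv2.imread('pics/top3.png',0)
for r in range(205,250,2):print(r,' '.join('%3d'%v for v in t[r,244:284]))
E
```

```text
28.85 [ 0.5865 -0.356   0.312 ] [-0.6498  0.7601 -0.0038  0.0018] 0.4217078402877839
head 251 [255.  229.5] (23.33452033996582, 19.091880798339844) 45.0 [0.3816 0.3108 0.04  ] [array([0.3878, 0.3634]), array([0.4342, 0.3167]), array([0.3753, 0.2585]), array([0.3296, 0.305 ])]
handle [15 30  9 10 36] [254.6667 229.6111] [0.3728 0.2932 0.132 ] [0.3757 0.2998 0.1   ]
205 172 173 173 174 172 172 172 172 171 173 172 173 172 171 169 150 138 137 136 142 154 157 156 157 159 171 170 170 169 172 169 170 168 150 143 136 133 132 129 122
207 171 173 172 172 175 172 174 175 173 174 173 174 164 141 138 136 136 136 138 132 122 114 112 108 104 104  95  87  77  72  63  55  50  47  46  50  41  43  39  44
209 169 171 171 171 172 171 164 157 153 141 139 129 104  96  77  63  63  51  46  34  41  31  37  29  29  24  36  34  28  34  30  36  32  38  35  40  36  44  38  43
211 135 104  84  73  65  65  57  48  45  42  40  37  23  25  29  31  25  29  29  37  33  36  30  34  33  30  34  29  36  32  32  33  27  38  34  32  36  33  37  28
213 120  56  43  37  44  42  49  45  45  41  32  28  24  37  37  32  32  29  
[... 2338 characters left out ...]
  32  38  36  31  34  25  30  33  36  39  38
243 181 179 179 166  90  43  50  46  42  50  73  99 103  91  74  52  38  30  29  39  21  34  34  33  35  37  38  32  34  30  39  36  35  33  34  32  28  41  33  38
245 174 173 174 166 108  49  45  47  44  43  43  38  30  37  26  33  26  27  28  36  34  32  30  33  33  28  38  35  27  35  36  35  35  37  36  41  22  34  36  34
247 167 167 169 162 121  53  43  44  44  39  48  30  34  38  30  38  37  39  30  36  31  34  28  33  24  29  35  22  40  36  29  33  34  32  30  34  30  40  35  28
249 171 170 170 172 156  74  44  46  47  44  48  40  40  33  35  36  28  37  36  35  37  35  32  27  39  30  31  34  26  28  27  29  30  35  28  31  43  41  40  42
```

>>> {"name": "send_rows", "arguments": {"rows": [[[-10,45,0,0,0,6,0.2],[-20,90,0,0,0,12,0.2],[-35,135,0,0,0,18,0.2],[-50,180,0,0,0,24,0.2],[-65,225,0,0,0,30,0.2],[-80,270,0,0,0,36,0.2],[-95,315,0,0,0,42,0.2],[-110,360,0,0,0,48,0.2],[-130,405,0,0,0,54,0.2],[-150,450,0,0,0,54,0.2],[-165,495,0,0,0,54,0.2],[-165,495,0,0,0,54,0.2]]]}}

```text
time_s: 30.15
tool_pos: [0.4183, 0.1436, 0.3051]
ee_rot: [0.925, -0.38, -0.001, 0.0]
ft_force: [-0.0, -1.2, -0.4]
finger_gap: 0.801
grasp_force: 0.0
```

```bash
python3 - <<'E'
from h import *
np.set_printoptions(precision=4,suppress=True)
s=arm.state();print(s['time_s'],s['tool_pos'],s['ee_rot'],s['joint_positions'])
C=cam('wrist');im=arm.get_image('wrist')[:,:,::-1].copy();cv2.imwrite('pics/card.png',im)
print('cam',-C[1].T@C[2])
for n,p in(('card',(.4045,.006,.04)),('scan',(.376,.305,.04))):print(n,proj('wrist',p,C))
E
```

```text
30.15 [0.4183 0.1436 0.3051] [ 0.9251 -0.3796 -0.0005  0.0003] [ 0.7787 -0.0727 -0.3738 -0.0008 -1.2707  0.0136]
cam [0.4773 0.0866 0.4424]
card [411.9173  91.3974]
scan [261.352  263.7961]
```

>>> {"name": "send_rows", "arguments": {"rows": [[[-10,44,0,0,0,0,0.2],[-25,88,0,0,0,0,0.2],[-45,130,0,0,0,0,0.2],[-65,170,0,0,0,0,0.2],[-85,200,0,0,0,0,0.2],[-100,219,0,0,0,0,0.2],[-100,219,0,0,0,0,0.2],[-100,219,0,0,0,0,0.2]]]}}

```text
time_s: 31.0
tool_pos: [0.3205, 0.3581, 0.3051]
ee_rot: [0.924, -0.382, 0.0, 0.001]
ft_force: [0.8, -0.7, 0.4]
finger_gap: 0.797
grasp_force: 0.0
```

```bash
python3 - <<'E'
from h import *
np.set_printoptions(precision=4,suppress=True)
s=arm.state();print(s['time_s'],s['tool_pos'],s['ee_rot'],s['joint_positions'])
C=cam('wrist');im=arm.get_image('wrist')[:,:,::-1].copy();cv2.imwrite('pics/scan.png',im)
np.savez('sc.npz',fx=C[0]['fx'],cx=C[0]['cx'],cy=C[0]['cy'],R=C[1],t=C[2])
print('scan px',proj('wrist',(.376,.305,.04),C),proj('wrist',(.376,.305,.132),C))
k=cv2.imread('pics/card.png')
cv2.imwrite('pics/v8.png',np.hstack([cv2.resize(im[60:340,150:510],(514,400)),cv2.resize(k[20:170,340:480],(286,306),interpolation=2)[:400] if 0 else cv2.copyMakeBorder(cv2.resize(k[20:170,340:480],(286,306),interpolation=2),0,94,0,0,0)]))
E
```

```text
31.0 [0.3205 0.3581 0.3051] [ 0.924  -0.3823  0.      0.0011] [ 1.2513 -0.0012 -0.3063 -0.0001 -1.268  -0.465 ]
scan px [319.909  100.8237] [319.7528 102.1429]
```

View pics/v8.png

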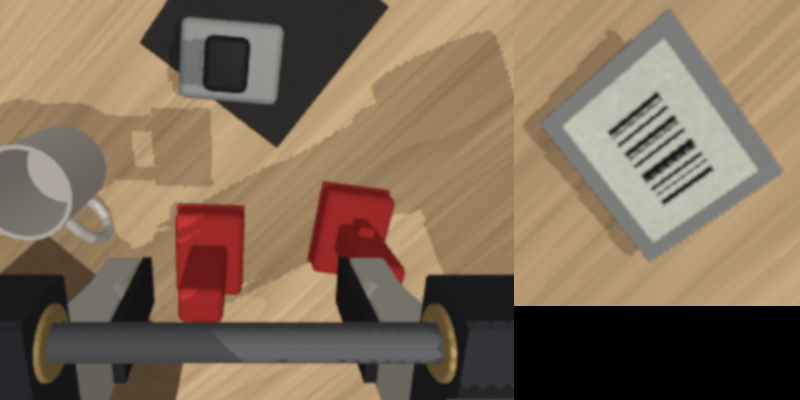

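```bash
cat > m2.py <<'E'
from h import *
np.set_printoptions(precision=4,suppress=True)
z=np.load('sc.npz');C=({'fx':float(z['fx']),'fy':float(z['fx']),'cx':float(z['cx']),'cy':float(z['cy'])},z['R'],z['t'])
im=cv2.imread('pics/scan.png').astype(int);g=im.mean(2);sat=im.max(2)-im.min(2)
m=((g>75)&(sat<25)).astype(np.uint8);m[:,:260]=0;m[:,360:]=0;m[140:]=0
n,l,st,c=cv2.connectedComponentsWithStats(cv2.morphologyEx(m,2,np.ones((3,3))))
i=1+st[1:,4].argmax();cc=cv2.findContours((l==i).astype(np.uint8),0,2)[0][0]
r=cv2.minAreaRect(cc);B=cv2.boxPoints(r);print('head px',r)
P=[onz('x',b,.040,C) for b in B];print('head corners',np.array(P)[:,:2],'ctr',np.mean(P,0))
print([np.linalg.norm(P[k]-P[k-1]) for k in(1,2)])
d=P[1]-P[0];e=P[2]-P[1];a=[np.degrees(np.arctan2(v[1],v[0])) for v in(d,e)];print('angles',a)
h=((g<60)&(l!=i)).astype(np.uint8);hull=np.zeros(h.shape,np.uint8);cv2.fillConvexPoly(hull,cv2.convexHull(cc),1);h&=cv2.erode(hull,np.ones((3,3)))
n,l2,st,c=cv2.connectedComponentsWithStats(h);j=1+st[1:,4].argmax()
cc=cv2.findContours((l2==j).astype(np.uint8),0,2)[0][0];r=cv2.minAreaRect(cc);print('handle px',r)
P=[onz('x',b,.132,C) for b in cv2.boxPoints(r)];print('handle',np.array(P)[:,:2],'ctr',np.mean(P,0))
for rr in range(78,134,4):print(rr,' '.join('%d'%(v//10) for v in g[rr,276:352]))
E
python3 m2.py
```

```text
head px ((310.6257019042969, 102.05441284179688), (71.68600463867188, 56.482505798339844), 4.969740867614746)
head corners [[0.3955 0.3681]
 [0.4349 0.3164]
 [0.3709 0.2621]
 [0.3279 0.3113]] ctr [0.3823 0.3145 0.04  ]
[np.float64(0.06500286094608214), np.float64(0.08393098330802531)]
angles [np.float64(-52.73244758865548), np.float64(-139.67507547993188)]
handle px ((307.8000183105469, 104.40001678466797), (31.059009552001953, 38.36701583862305), 4.763641834259033)
handle [[0.3826 0.3372]
 [0.4039 0.3104]
 [0.3823 0.292 ]
 [0.3602 0.3183]] ctr [0.3822 0.3145 0.132 ]
78 5 9 11 12 13 14 14 14 14 14 14 14 14 14 14 14 14 14 14 14 14 14 14 14 14 14 14 14 14 14 14 14 14 14 14 14 14 14 14 14 14 13 13 13 13 13 13 13 13 13 13 13 13 13 13 12 12 12 12 12 12 12 12 12 12 11 11 11 10 9 7 5 4 4 4 4
82 5 9 11 13 13 14 14 14 14 14 14 14 14 14 14 14 14 14 14 14 14 14 14 14 14 14 14 14 14 14 14 14 14 14 14 14 14 14 14 14 14 14 14 14 14 14 14 14 14 14 14 14 15 15 15 15 15 14 14 15 15 15 15 14 15 14 14 14 14 14 13 11 8 5 4 4
86 6 10 12 13 14 14 14 14 14 14 13 14 13 14 14 13 14 13 11 6 3 2 2 2 2 2 2 2 2 
[... 1581 characters left out ...]
4 14 14 14 14 14 14 14 14 14 14 14 14 14 14 14 14 13 12 10 6 4 4 4 4 4 4
122 11 12 13 14 14 14 14 14 14 14 14 14 14 14 14 14 13 12 9 6 4 3 2 3 2 2 2 2 2 2 2 2 2 2 3 2 3 3 3 3 3 3 3 3 3 5 10 14 14 14 14 14 14 14 14 14 14 14 14 14 14 14 14 14 14 13 13 11 8 5 4 4 4 4 4 4
126 12 11 11 11 11 11 11 12 12 12 12 12 12 12 12 12 12 12 13 13 13 13 13 13 13 13 13 13 13 13 13 13 13 14 13 13 13 14 14 14 14 14 14 14 14 14 14 14 14 14 14 14 14 14 14 14 14 14 14 14 14 14 14 14 14 13 12 10 7 4 4 4 4 4 4 4
130 15 15 15 15 15 16 15 15 14 14 14 15 15 15 15 15 15 15 15 15 15 15 15 14 12 9 6 6 6 7 7 7 8 8 8 9 9 9 9 9 10 10 10 10 10 11 11 11 11 11 11 11 12 12 12 12 12 12 12 12 12 13 13 13 12 12 10 6 4 4 4 4 4 4 4 4
```

>>> {"name": "send_rows", "arguments": {"rows": [[[31,-22,0,0,0,-5.5,0.1],[62,-44,0,0,0,-5.5,0.1],[62,-44,-45,0,0,-5.5,0.1],[62,-44,-90,0,0,-5.5,0.1],[62,-44,-120,0,0,-5.5,0.1],[62,-44,-120,0,0,-5.5,0.1],[62,-44,-120,0,0,-5.5,0.1]]]}}

```text
time_s: 31.75
tool_pos: [0.3832, 0.3141, 0.1867]
ee_rot: [0.904, -0.427, 0.0, 0.0]
ft_force: [0.4, 0.7, 0.6]
finger_gap: 0.902
grasp_force: 0.0
```

```bash
python3 - <<'E'
from h import *
np.set_printoptions(precision=4,suppress=True)
s=arm.state();print(s['time_s'],s['tool_pos'],s['ee_rot'],s['finger_gap'],s['joint_positions'])
print('pad',[onz('top',(190+x/4.6,130+y/4.6),.004)[:2] for x,y in((253,377),(450,347),(475,543),(276,573))])
# card: from card.png pose
from scipy.spatial.transform import Rotation as R
E
```

```text
31.75 [0.3832 0.3141 0.1867] [ 0.9044 -0.4267  0.0003  0.0004] 0.9019025482283939 [ 1.0846  0.1148 -0.4645  0.0008 -0.9922 -0.396 ]
pad [array([0.4487, 0.355 ]), array([0.4691, 0.2006]), array([0.3165, 0.1816]), array([0.2965, 0.3349])]
```

>>> {"name": "send_rows", "arguments": {"rows": [[[0,0,-30,0,0,0,0.1],[0,0,-55,0,0,0,0.1],[0,0,-71,0,0,0,0.1],[0,0,-71,0,0,0,0.1],[0,0,-71,0,0,0,1],[0,0,-71,0,0,0,1],[0,0,-71,0,0,0,1],[0,0,-71,0,0,0,1],[0,0,-71,0,0,0,1],[0,0,-71,0,0,0,1],[0,0,-71,0,0,0,1],[0,0,-71,0,0,0,1]]], "force": 40}}

```text
time_s: 32.95
tool_pos: [0.3822, 0.3147, 0.115]
ee_rot: [0.905, -0.426, -0.0, 0.0]
ft_force: [-0.4, -0.2, 0.3]
finger_gap: 0.338
grasp_force: 39.9
```

```bash
cat > m3.py <<'E'
from h import *
from scipy.spatial.transform import Rotation as R
np.set_printoptions(precision=4,suppress=True)
s=arm.state();print(s['time_s'],s['tool_pos'],s['ee_rot'],s['finger_gap'],s['ft_force'])
# camera in tool frame from now, carried to the pose of card.png
C=cam('wrist');T=R.from_quat(s['ee_rot']).as_matrix();p=s['tool_pos']
Rtc=C[1]@T;ttc=C[1]@p+C[2]            # tool -> cam
T2=R.from_quat([.9251,-.3796,-.0005,.0003]).as_matrix();p2=np.array([.4183,.1436,.3051])
R2=Rtc@T2.T;t2=ttc-R2@p2;D=(C[0],R2,t2);print('cam',-R2.T@t2)
im=cv2.imread('pics/card.png').astype(int);b=im.min(2)
m=(b>125).astype(np.uint8);m[:,:340]=0;m[:,480:]=0;m[170:]=0;m[:20]=0
m=cv2.morphologyEx(m,3,np.ones((9,9)))
c=max(cv2.findContours(m,0,2)[0],key=cv2.contourArea);q=cv2.approxPolyDP(cv2.convexHull(c),6,True)[:,0].astype(float);print(q,cv2.contourArea(c))
bk=((im.max(2)<75)&(m>0)).astype(np.uint8);ys,xs=np.nonzero(bk);r=cv2.minAreaRect(np.c_[xs,ys].astype(np.float32));print('bars',r)
n=np.array([0,np.sin(.349),np.cos(.349)])
for zc in(.042,):
    o,d=ray('x',r[0],D);P=o+d*(zc-o[2])/d[2];print('centre',P)
    Q=[]
    for a in list(q)+list(cv2.boxPoints(r)):
        o,d=ray('x',a,D);Q.append(o+d*(n@(P-o))/(n@d))
    Q=np.array(Q);print(Q,Q[:len(q)].mean(0));print([np.linalg.norm(Q[k]-Q[k-1]) for k in range(1,len(q))],np.linalg.norm(Q[-1]-Q[-2]),np.linalg.norm(Q[-2]-Q[-3]))
E
python3 m3.py
```

```text
32.95 [0.3822 0.3147 0.115 ] [ 0.9046 -0.4263 -0.      0.0002] 0.33830463188317006 [-0.4471 -0.1741  0.3101]
cam [0.4772 0.0865 0.4424]
[[413.  38.]
 [459. 104.]
 [408. 139.]
 [363.  81.]] 5043.5
bars ((411.0199890136719, 92.86000061035156), (45.40000534057617, 29.000001907348633), 53.13010025024414)
centre [0.4043 0.0081 0.042 ]
[[ 0.449  -0.0275  0.0549]
 [ 0.3573 -0.0217  0.0528]
 [ 0.3614  0.0442  0.0288]
 [ 0.4535  0.0384  0.031 ]
 [ 0.4327  0.0216  0.0371]
 [ 0.4294 -0.0078  0.0478]
 [ 0.376  -0.0053  0.0469]
 [ 0.3771  0.0253  0.0357]] [0.4053 0.0084 0.0419]
[np.float64(0.09187439780146585), np.float64(0.07022822438542184), np.float64(0.0922952085789117)] 0.03262802539276956 0.05346082969389371
```

>>> {"name": "send_rows", "arguments": {"rows": [[[0,0,15,0,0,0,1],[0,0,45,0,0,0,1],[5,-10,90,0,0,0,1],[10,-40,125,0,0,0,1],[20,-80,125,0,0,0,1],[26.6,-120,125,-3,0.2,0,1],[26.6,-160,120,-7,0.4,0,1],[26.6,-195,115,-12,0.75,0,1],[26.6,-220,110,-17,1.1,0,1],[26.6,-235,107,-19.96,1.26,0,1],[26.6,-242,105.5,-19.96,1.26,0,1],[26.6,-242,105.5,-19.96,1.26,0,1]]]}}

```text
time_s: 34.15
tool_pos: [0.4085, 0.0725, 0.2201]
ee_rot: [0.891, -0.42, 0.063, 0.161]
ft_force: [0.2, 0.1, -1.8]
finger_gap: 0.342
grasp_force: 39.9
```

```bash
cat > ck.py <<'E'
from h import *
from scipy.spatial.transform import Rotation as R
np.set_printoptions(precision=4,suppress=True)
s=arm.state();T=R.from_quat(s['ee_rot']).as_matrix();print(s['time_s'],s['tool_pos'],T[:,2],s['ft_force'],s['joint_positions'],s['finger_gap'])
n=np.array([.0215,.3414,.9397]);c=np.array([.4047,.0075,.041]);w=s['tool_pos']+T[:,2]*.111
print('window',w,'dist',n@(w-c),'lateral',(w-c)-n*(n@(w-c)),'target tcp',c+.191*n)
E
python3 ck.py
```

```text
34.15 [0.4085 0.0725 0.2201] [-0.0225 -0.3403 -0.94  ] [ 0.2018  0.1079 -1.7998] [ 0.8547  0.0395 -0.606   0.2221 -1.2146 -0.273 ] 0.3416021464144732
window [0.406  0.0347 0.1157] dist 0.07952860070324397 lateral [-0.0004  0.0001 -0.    ] target tcp [0.4088 0.0727 0.2205]
```

Square and 8 cm off; hold still about 2.4 s.

>>> {"name": "send_rows", "arguments": {"rows": [[[0,0,0,0,0,0,1],[0,0,0,0,0,0,1],[0,0,0,0,0,0,1],[0,0,0,0,0,0,1],[0,0,0,0,0,0,1],[0,0,0,0,0,0,1],[0,0,0,0,0,0,1],[0,0,0,0,0,0,1],[0,0,0,0,0,0,1],[0,0,0,0,0,0,1],[0,0,0,0,0,0,1],[0,0,0,0,0,0,1]]]}}

```text
time_s: 35.35
tool_pos: [0.4089, 0.0728, 0.2206]
ee_rot: [0.891, -0.42, 0.064, 0.161]
ft_force: [0.7, 0.1, -2.3]
finger_gap: 0.341
grasp_force: 39.9
```

>>> {"name": "send_rows", "arguments": {"rows": [[[0,0,0,0,0,0,1],[0,0,0,0,0,0,1],[0,0,0,0,0,0,1],[0,0,0,0,0,0,1],[0,0,0,0,0,0,1],[0,0,0,0,0,0,1],[0,0,0,0,0,0,1],[0,0,0,0,0,0,1],[0,0,0,0,0,0,1],[0,0,0,0,0,0,1],[0,0,0,0,0,0,1],[0,0,0,0,0,0,1]]]}}

```text
time_s: 36.55
tool_pos: [0.4089, 0.0728, 0.2206]
ee_rot: [0.891, -0.42, 0.064, 0.161]
ft_force: [-0.6, 0.2, -1.6]
finger_gap: 0.344
grasp_force: 39.9
```

```bash
python3 ck.py
```

```text
36.55 [0.4089 0.0728 0.2206] [-0.0215 -0.3413 -0.9397] [-0.589   0.1592 -1.5669] [ 0.8556  0.0397 -0.6053  0.2232 -1.2156 -0.274 ] 0.34417639997254956
window [0.4065 0.0349 0.1163] dist 0.08012270034598759 lateral [ 0.0001  0.0001 -0.    ] target tcp [0.4088 0.0727 0.2205]
```

>>> {"name": "send_rows", "arguments": {"rows": [[[0,20,15,5,-0.3,0,1],[0,55,25,11,-0.7,0,1],[0,95,25,17,-1.1,0,1],[-8,135,20,19.96,-1.26,0,1],[-16,175,10,19.96,-1.26,0,1],[-24,200,-5,19.96,-1.26,0,1],[-24,200,-45,19.96,-1.26,0,1],[-24,200,-80,19.96,-1.26,0,1],[-24,200,-95,19.96,-1.26,0,1],[-24,200,-101,19.96,-1.26,0,1],[-24,200,-104,19.96,-1.26,0,1],[-24,200,-104,19.96,-1.26,0,1]]]}}

```text
time_s: 37.75
tool_pos: [0.3852, 0.2731, 0.1171]
ee_rot: [0.905, -0.426, 0.0, -0.0]
ft_force: [0.7, 0.2, -3.7]
finger_gap: 0.342
grasp_force: 40.0
```

>>> {"name": "send_rows", "arguments": {"rows": [[[0,0,-0.8,0,0,0,1],[0,0,-1.6,0,0,0,1],[0,0,-1.6,0,0,0,1]]]}}

```text
time_s: 38.05
tool_pos: [0.3851, 0.273, 0.1155]
ee_rot: [0.905, -0.426, 0.0, -0.001]
ft_force: [0.3, -0.1, -2.8]
finger_gap: 0.342
grasp_force: 40.0
```

>>> {"name": "send_rows", "arguments": {"rows": [[[0,0,-0.5,0,0,0,1],[0,0,-1,0,0,0,1],[0,0,-1,0,0,0,1]]]}}

```text
time_s: 38.35
tool_pos: [0.385, 0.273, 0.1149]
ee_rot: [0.905, -0.426, 0.0, -0.0]
ft_force: [-3.9, -0.8, 7.7]
finger_gap: 0.342
grasp_force: 40.0
```

Contact; release slowly, rise straight up.

>>> {"name": "send_rows", "arguments": {"rows": [[[0,0,0.4,0,0,0,0.6],[0,0,0.4,0,0,0,0.5],[0,0,0.4,0,0,0,0.35],[0,0,0.4,0,0,0,0.2],[0,0,0.4,0,0,0,0.2],[0,0,15,0,0,0,0.2],[0,0,50,0,0,0,0.2],[0,0,95,0,0,0,0.2],[0,0,140,0,0,0,0.2],[0,0,190,0,0,0,0.2],[-27,27,190,0,0,0,0.2],[-54,64,190,0,0,0,0.2]]]}}

```text
time_s: 39.55
tool_pos: [0.3309, 0.3369, 0.306]
ee_rot: [0.904, -0.428, -0.0, -0.002]
ft_force: [0.2, 0.6, -0.5]
finger_gap: 0.802
grasp_force: 0.0
```

```bash
python3 - <<'E'
from h import *
np.set_printoptions(precision=4,suppress=True)
s=arm.state();print(s['time_s'],s['tool_pos'],s['finger_gap'])
C=cam('wrist');im=arm.get_image('wrist')[:,:,::-1].copy();cv2.imwrite('pics/end.png',im)
im=im.astype(int);g=im.mean(2);sat=im.max(2)-im.min(2)
m=((g>75)&(sat<25)).astype(np.uint8);m[:,:250]=0;m[:,390:]=0;m[170:]=0
n,l,st,c=cv2.connectedComponentsWithStats(cv2.morphologyEx(m,2,np.ones((3,3))))
i=1+st[1:,4].argmax();cc=cv2.findContours((l==i).astype(np.uint8),0,2)[0][0];r=cv2.minAreaRect(cc)
P=np.array([onz('x',b,.040,C) for b in cv2.boxPoints(r)]);print('head',r,P.mean(0),np.linalg.norm(P[1]-P[0]),np.linalg.norm(P[2]-P[1]))
t=arm.get_image('top')[:,:,::-1].copy();b=arm.get_image('scene')[:,:,::-1].copy();cv2.imwrite('pics/topE.png',t);cv2.imwrite('pics/sceneE.png',b)
# bracket checks: expected points in rack vs brightness along edges in scene
c0=np.array([.598,-.288]);ya=np.array([.156,.988]);xa=np.array([.988,-.156])
for nm,I in(('scene',b),('top',t)):
  for sx in(-55,0):
    for y,z in((58,113),(-74,113),(-26,171),(26,171),(48,171)):
        p=c0+xa*(sx-1.5)/1000+ya*y/1000;q=proj(nm,(*p,z/1000));u,v=q.round().astype(int)
        w=I[v-3:v+4,u-3:u+4].astype(int).mean(2).astype(int);print(nm,sx,y,z,q.round(1),w[:,3],w[3])
E
```

```text
39.55 [0.3309 0.3369 0.306 ] 0.8015407741620498
head ((321.0, 93.5), (57.0, 72.0), 90.0) [0.3851 0.2735 0.04  ] 0.08385437131841109 0.06475000798534113
scene -55 58 113 [246.3 247.4] [168 173 174 175 179 176 172] [184 189 183 175 172 172 173]
scene -55 -74 113 [195.3 261.8] [169 169 192 220 205 162 153] [166 170 199 220 219 218 214]
scene -55 -26 171 [210.5 242.6] [174 180 197 215 194 160 156] [175 178 202 215 216 215 210]
scene -55 26 171 [231.2 236.9] [177 176 175 177 180 176 169] [197 206 190 177 174 174 174]
scene -55 48 171 [239.9 234.5] [171 170 176 192 184 156 156] [154 172 190 192 192 181 178]
scene 0 58 113 [251.6 263.9] [108  99  97  97 108 119 130] [204 186 129  97  96 114 154]
scene 0 -74 113 [199.2 279.1] [173 174 185 211 217 188 159] [174 179 203 211 220 221 219]
scene 0 -26 171 [215.  259.8] [146 154 180 218 207 166 155] [143 162 201 218 221 216 213]
scene 0 26 171 [236.4 253.8] [212 168 151 150 156 152 151] [192 197 172 150 147 150 148]
scene 0 48 171 [245.3 251.2] [197 190 161 155 156 156 155] [157 155 152 155 184 179 178]
top -55 58 113 [410.1 173.6] [175 158 173 161 125 104 103] [150 177 176 161 156 194 198]
top -55 -74 113 [449.9 178.8] [151 149 174 190 166 147 147] [181 188 188 190 170 150 146]
top -55 -26 171 [439.9 172.9] [181 172 180 189 156 116 135] [186 189 198 189 150  95 120]
top -55 26 171 [423.5 170.8] [ 64  64  88 114 118 108 115] [ 84  72  73 114 172 187 181]
top -55 48 171 [416.6 169.9] [ 81  79  82  82  85  82 102] [186 143  89  82  85  88  85]
top 0 58 113 [411.8 157.8] [194 174 159 164 141 109 105] [164 179 178 164 165 193 190]
top 0 -74 113 [451.3 162.8] [141 141 179 188 153 129 142] [171 177 187 188 183 157 143]
top 0 -26 171 [441.5 156.3] [189 185 185 192 168 126 132] [196 196 196 192 173 129 106]
top 0 26 171 [425.2 154.3] [65 59 60 65 76 92 98] [ 86  75  64  65 109 160 175]
top 0 48 171 [418.4 153.4] [83 86 74 82 80 73 81] [195 184 117  82  83  86  84]
```

```bash
python3 - <<'E'
from h import *
b=cv2.imread('pics/sceneE.png',0).astype(float)
c0=np.array([.598,-.288]);ya=np.array([.156,.988]);xa=np.array([.988,-.156])
for sx in(-55,0):
  for y,z in((-70,113),(-50,113),(-35,113),(35,113),(45,113),(52,113),(-20,171),(-10,171),(0,171),(10,171),(18,171)):
    u,v=proj('scene',(*(c0+xa*(sx-1.5)/1000+ya*y/1000),z/1000))
    col=cv2.remap(b.astype(np.float32),np.full((17,1),u,np.float32),(v+np.arange(-8,9)[:,None]).astype(np.float32),1)[:,0]
    print(sx,y,z,round(float(u)),round(float(v),1),col.astype(int))
E
```

```text
-55 -70 113 197 261.3 [175 179 182 181 178 179 181 196 215 209 176 152 148 148 150 155 166]
-55 -50 113 205 259.1 [179 183 185 180 179 175 178 197 219 210 167 151 149 148 151 151 164]
-55 -35 113 211 257.4 [168 182 203 219 225 226 227 226 223 204 171 147 136 145 185 217 224]
-55 35 113 238 249.8 [181 179 178 178 178 178 181 197 216 210 167 151 150 148 150 156 166]
-55 45 113 241 248.8 [178 179 178 179 178 179 184 201 217 209 170 154 150 150 152 152 150]
-55 52 113 244 248.0 [154 161 179 180 181 181 185 197 217 213 168 152 151 149 152 151 151]
-55 -20 171 213 241.9 [180 176 174 175 179 182 186 199 219 212 166 153 159 154 152 150 148]
-55 -10 171 217 240.8 [178 176 174 179 181 181 185 201 219 211 169 160 173 180 180 179 179]
-55 0 171 221 239.7 [178 175 178 182 181 180 187 203 216 207 169 160 176 180 180 178 178]
-55 10 171 225 238.6 [178 177 178 180 180 183 191 205 216 203 170 162 173 181 180 179 179]
-55 18 171 228 237.8 [156 173 181 182 181 184 189 201 216 209 170 151 151 157 161 164 167]
0 -70 113 201 278.7 [167 133 114 112 115 120 130 165 208 216 178 153 146 146 149 153 164]
0 -50
[... 187 characters left out ...]
 266.5 [147 147 148 148 151 159 176 199 215 207 176 152 148 148 148 149 146]
0 45 113 247 265.3 [185 170 157 152 153 160 176 197 215 209 178 153 148 148 149 149 149]
0 52 113 249 264.5 [170 150 134 128 128 136 158 187 211 211 180 155 150 150 151 152 151]
0 -20 171 217 259.1 [175 176 178 182 189 180 164 181 212 210 174 151 149 155 154 150 145]
0 -10 171 222 258.0 [174 176 177 186 208 217 191 183 214 213 171 151 158 174 180 161 120]
0 0 171 226 256.8 [178 178 177 186 208 215 189 189 215 212 172 152 160 177 180 159 124]
0 10 171 230 255.6 [149 150 154 160 173 183 179 188 211 208 175 155 162 179 181 157 124]
0 18 171 233 254.7 [176 174 174 179 186 170 162 183 211 212 174 152 148 151 157 152 136]
```

Both brackets sit level at the expected height, and the scanner stands upright on its pad.

```bash
python3 -c "
from bench import arm
print(arm.hand_in())"
```

```text
the job is handed in; nothing more can be done
None
```

The job is handed in with no verdict returned: both brackets (hook 3 was empty) are turned and seated in the rack, the first rested back on its hook arm once so I could re-grip it, and the scanner was held square about 8 cm off the barcode for about 2.4 s and stands upright on its pad.

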